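# Index the lantern turntable by one hole

### The arm

A 6-joint arm with a two-finger parallel gripper is mounted at the origin on the work surface. World frame = base frame: x ahead of the robot, y to its left, z up, the work surface at z = 0. Lengths are in m, angles in rad, forces in N, time in s.
With the tool pointing down it reaches from about 0.275 to 0.75 m from the base axis. Payload 10.2 kg.
Tool frame: the origin (TCP) lies between the finger pads; the fingertips stand 25 mm ahead of it and the grasp point (between the pads) lies 6 mm ahead of it; z points along the fingers, y is the line along which they close (so a half turn about z gives the same grasp; the last joint's range is limited). The gripper opens to 88 mm and grips with 3 to 60 N. Pads are 18 mm wide; open, the fingers measure 123 mm over their backs; the gripper's body (75 mm by 187 mm) begins 45 mm behind the grasp point.
Start: joints at [-1.493, 0.313, 1.498, -0, 1.331, -0.223], TCP at [0.156, -0.501, 0.264] pointing down, gripper open.
Joint ranges: [-2.94, 2.94], [-0.97, 2.17], [0.19, 2.56], [-1.23, 4.37], [0.02, 3.11], [-2.88, 2.88]. Speed limits (rad/s): [2.39, 2.39, 3.01, 3.14, 3.14, 3.14].

### API

Orientations are given as a 3x3 rotation matrix whose columns are the frame's x, y, z axes.
In Python, from plant import get_obs, imaging, manip gives the robot as it stands.
- The arm moves only by the tool play_rows, never from a script. Its argument "increments" is a list of rows, each a list of 4 numbers: the shift along the tool's x, y, z in cm, then the turn about the tool's z in rad. In form: [[x, y, z, yaw], ...]. A call has 1 to 10 rows; each row is the pose to reach, as a shift and turn from the pose commanded when the call began, along the tool's axes at that moment; what a row does not reach only later rows make up. A row lasts 1/12 s, in which the tool goes at most 41.7 mm and 7.16 degrees, less where a joint would pass 70% of its speed; a pose out of reach is approached as far as the arm can. A call with a gripper value outside its range is refused whole. "jaw" is the closure, from 0 (fully open) to 1 (shut), set as the call begins (left out, the last holds). The fingers move at their own pace and stop on an object; "squeeze" is the grip in N (left out, the last holds). Time passes only in rows, so rows that repeat a pose let the fingers close. It gives the time, the measured TCP pose, the force, the opening and the grip force at its end, in the units of the state.
- get_obs(): the state, without advancing time (a new reading comes with each control period).
- imaging.snapshot(name): name is "scene" or "top" or "wrist"; returns a dict with "img" (480x640x3 uint8, red, green, blue), "mtx" (3x3 intrinsics, pixels), "k1" (the pictures are not rectified: a ray, as slopes to the right and down, at radius r is drawn at 1 + k1 r^2 times it, then the intrinsics apply), "rvec" (rotation vector, rad) and "tvec" (3), from world to camera coordinates, as OpenCV has them; the wrist camera has in their place "T_tool_cam" (4x4, takes a point from camera to tool coordinates, whose origin is the TCP and whose axes are the flange's). Camera axes: x right, y down, z forward; pixel columns grow to the right and rows downward; lengths in m; the calibration is good to about 2 mm. A picture is of the moment at which its call begins: read the wrist's pose just before it. There is no depth.
- manip.close_job(): hands the job in; it is judged then, once.
Trained networks look in a picture, given as the dict that the camera call returned (one of the last four; its "shot" number tells which), for a name from the list of things; names that differ only in an ending like _2 or _b are one class to them, and where a whole thing is asked for, a point or a joint stands for the part that bears it (a point fixed in the world has none). Each returns a list of dicts, best first, with "p" (0 to 1); they miss things now and then, are a little off and sometimes report something else, mostly with a low value. They report only what shows in the picture. A call takes as long as a camera call. They do not tell look-alikes from the thing itself.
- imaging.look_for(label, picture): "at" ([column, row] in pixels, amid what is visible of it).
The state is a dict: "t": time; "joint_positions": joint angles; "dq": joint speeds; "joint_torque": joint torques, N m; "tool_pos": TCP position; "eef_rot": TCP orientation; "ft_force": force on the tool from outside, world axes, zero at the start; "torque": the same for the moment, N m; "opening": finger opening in m; "finger_force": force on a finger pad.
Only numpy, scipy, OpenCV 4.12 (cv2) and the standard library are available. Lean on these libraries where they do the work, as an engineer would, in place of code of your own. Each camera call takes 0.05 s, during which the arm holds its last target. There are 200 camera calls.

### The job

Turn the decorating turntable on by one hole: hook a fingertip under the pull ring of its spring pin and lift until the pin is clear, swing the arm one hole over, to the next hole towards the cardboard box of pine cones, and let the ring down so that the pin drops fully into that hole. Hook and push only, gently: pinch or pick up nothing. The lantern must ride along standing on the turntable, everything else stays where it is, and you finish clear of it all.

Things in the scene. Friction and masses are not known exactly. Their poses are not given: they have to be found in the camera images.
- station: Fixed indexing turntable on a plywood board 295 x 240 x 12 mm (240 along y); place and yaw vary. Origin on the table under the turntable's vertical pivot; z up; -x points from the pivot to the index segment's middle, roughly to the robot's right (world -y). The arm, a flat bar 32 mm wide, top 41 mm above the table, runs from the turntable out over the segment to the pin, 170 mm from the pivot.
- pivot (a point): Centre of the turntable's top (an aluminium disc 124 mm across, 47 mm above the table) on the pivot axis, fixed to the board.
- swing (a joint): Angle (rad) of turntable and arm about the vertical pivot. 0: arm along the station's -x, in the middle hole, as it starts; positive swings the arm's end towards the station's +y. Holes at -0.524, -0.262, 0, 0.262, 0.524; play in a hole +-0.012; stops at +-0.62. With the pin up it needs about 0.6 N at the pin and stays where it is left.
- pin (a joint): Height (m) of the spring pin above home: 0 home in a hole, 0.014 when its round tip rides on the segment between holes, clear at 0.017, end stop at 0.030. It slides straight up and down in the arm's end; a spring and its weight pull it down, 5 N at 0 rising to 9 N at the stop. Let go within 3 mm of a hole's centre it drops in by itself.
- ring_centre (a point): Centre of the steel pull ring fixed on the pin, 97 mm above the table when home. The ring stands upright, its level axis along the arm: opening 55 mm across, wire 7 mm thick, 13 mm along the arm at its top. Its lowest wire is 62 to 70 mm above the table when home. A finger enters along the arm from the end away from the pivot. x axis: from the ring to the pivot; z up.
- ring_top (a point): Point on the underside of the ring's top, where a fingertip lifts it: 27.5 mm above the ring's centre, 124.5 mm above the table when home.
- cone_box: Fixed open cardboard box, 110 x 240 x 70 mm, heaped with pine cones to about 95 mm, beyond the station (far from the robot) or between it and the robot. Origin: centre of its underside. Swing towards it: to the station's +y if it stands on that side of the station's x axis, else to -y.
- slice_tray: Fixed grey plastic tray, 110 x 240 x 70 mm, of wood slices, on the other side of the station from the box of pine cones. Origin: centre of its underside.
- lantern: Jar lantern standing loose on the turntable: glass jar 72 mm across in a sacking band on a wood slice 114 mm across, 97 mm high in all, 0.3 kg. Origin: centre of its underside.
- lantern_done: Bystander: a like lantern standing on the table, 97 mm high. Origin: centre of its underside.
- empty_jar: Bystander: empty open glass jar, 76 mm across, 100 mm high, behind the turntable, away from the pin. Origin: centre of its underside.
- glue: Bystander: white glue bottle, 42 mm across, 115 mm high, behind the turntable, away from the pin. Origin: centre of its underside.
- pine_cone: Bystander: loose pine cone, 54 mm across, 58 mm high, standing on the table off the board's near right corner. Origin: centre of its underside.
- spray_can: Bystander: spray can, 64 mm across, 180 mm high. Origin: centre of its underside.
- wood_slice: Bystander: wood slice, 94 mm across, 13 mm thick, lying on the table. Origin: centre of its underside.
- jar_lid: Bystander: metal jar lid, 74 mm across, 14 mm high, lying on the table. Origin: centre of its underside.
- middle_hole (a point): Mouth of the index segment's middle hole, where the pin starts. The curved steel segment, fixed to the board, top 30 mm above the table, has five open holes 14 mm wide, 18 mm deep, on a circle of radius 170 mm about the pivot at -30, -15, 0, 15, 30 degrees (44 mm apart).
There are look-alikes about, which are no part of the job. What is shaped like the lantern but red or yellow is not meant.

How it is judged:
On the way, in this order (a step that is already met when the one before it is completed fails the run):
1. The pin is lifted clear of its hole with a finger on its ring, the arm still at the starting hole (value of joint pin above 0.012 m and contact force between the fingers and pin above 1 N and value of joint swing between -0.08 and 0.08 rad), for 0.1 s.
2. The pin is home in the next hole towards the box of pine cones (((y of cone_box in the frame of station above 0 m and value of joint swing between 0.232 and 0.292 rad) or (y of cone_box in the frame of station below 0 m and value of joint swing between -0.292 and -0.232 rad)) and value of joint pin below 0.003 m), for 0.2 s.
At the end, for the whole second after the job is handed in: The arm is at the hole next to the starting one on the pine-cone box's side (within 0.03 rad), the pin is home (within 3 mm), the turntable at rest, and the lantern stands upright on the turntable within 20 mm of its centre (all of step 2 and velocity of joint swing between -0.02 and 0.02 rad/s and angle between lantern's own z axis and vertical below 0.1 rad and horizontal distance between lantern and pivot below 0.02 m and z of lantern in the frame of pivot below 0.004 m and linear speed of lantern below 0.02 m/s); the robot touches nothing.
It fails at once if The ring is pinched: pressed front and back, or on both flanks, at once (((contact force between the fingers and pin_c17 above 1.5 N or contact force between the fingers and pin_c18 above 1.5 N or contact force between the fingers and pin_c19 above 1.5 N) and (contact force between the fingers and pin_c20 above 1.5 N or contact force between the fingers and pin_c21 above 1.5 N or contact force between the fingers and pin_c22 above 1.5 N)) or ((contact force between the fingers and pin_c4 above 1.5 N or contact force between the fingers and pin_c5 above 1.5 N) and (contact force between the fingers and pin_c12 above 1.5 N or contact force between the fingers and pin_c13 above 1.5 N))).
It fails at once if The ring is handled roughly (over 35 N) (contact force between the fingers and pin above 35 N).
It fails at once if The lantern is lifted, tipped or pushed off the turntable's middle (z of lantern in the frame of pivot above 0.01 m or angle between lantern's own z axis and vertical above 0.25 rad or horizontal distance between lantern and pivot above 0.03 m).
It fails at once if A bystander is moved more than 20 mm, lifted or tipped (distance of any of lantern_done, empty_jar, glue, pine_cone, spray_can, wood_slice, jar_lid from where it was at the start of the episode above 0.02 m or angle between any of lantern_done, empty_jar, glue, pine_cone, spray_can, wood_slice, jar_lid's own z axis and vertical above 0.3 rad).
It also fails if it takes over 43 s, if anything falls off the work surface, if the arm or the gripper's body presses on something with over 40 N, if the wrist force passes 120 N, or if a joint passes its speed limit or range.

## Working session

There is one attempt and no reset: what is moved stays moved. The work goes in short steps, Python scripts to look and compute and a tool call to move; the robot and the scene stay as the last step left them, time stands still between calls to the robot, and variables do not carry over. Pictures are saved under pics/ and viewed, at most 10 in all, crops included, and the job is handed in when it is done.

Besides the shell and the picture viewer there is one more tool, called after "Request:" as name(argument=value, ...), one argument or row to a line, values as JSON. play_rows: Moves the arm, as the interface text tells. Its arguments: {"type":"object","properties":{"increments":{"type":"array"},"jaw":{"type":"number"},"squeeze":{"type":"number"}},"required":["increments"]}

```bash
mkdir -p pics; cat > h.py <<'E'
import numpy as np, cv2
from plant import get_obs, imaging, manip
def cam(s,o=None):
    if "rvec" in s and s["rvec"] is not None:
        R=cv2.Rodrigues(np.array(s["rvec"],float))[0]; t=np.array(s["tvec"],float).ravel()
        return R,t
    T=np.eye(4);T[:3,:3]=o["eef_rot"];T[:3,3]=o["tool_pos"];W=np.linalg.inv(T@np.array(s["T_tool_cam"]))
    return W[:3,:3],W[:3,3]
def ray(s,uv,o=None):
    R,t=cam(s,o)
    d=cv2.undistortPoints(np.array([[uv]],float),np.array(s["mtx"]),np.array([s["k1"],0,0,0.]))[0,0]
    return -R.T@t, R.T@np.array([d[0],d[1],1])
def onz(s,uv,z,o=None):
    c,d=ray(s,uv,o); return c+d*(z-c[2])/d[2]
def proj(s,P,o=None):
    R,t=cam(s,o)
    return cv2.projectPoints(np.array(P,float).reshape(-1,1,3),cv2.Rodrigues(R)[0],t,np.array(s["mtx"]),np.array([s["k1"],0,0,0.]))[0][:,0]
def tri(rays):
    A=0;b=0
    for c,d in rays:
        d=d/np.linalg.norm(d);M=np.eye(3)-np.outer(d,d);A=A+M;b=b+M@c
    return np.linalg.solve(A,b)
def save(s,n): cv2.imwrite("pics/"+n+".png",s["img"][:,:,::-1])
E
python3 - <<'E'
from h import *
np.set_printoptions(precision=3,suppress=True)
o=get_obs();print(o["t"],o["tool_pos"],o["eef_rot"])
for n in("scene","top"):
    s=imaging.snapshot(n);save(s,n+"0");print(n,cam(s)[0].T@-cam(s)[1])
    for l in("pivot","ring_centre","ring_top","cone_box","slice_tray","lantern","middle_hole","spray_can","pine_cone","lantern_done","glue"):
        print(l,[(np.round(r["at"]),round(r["p"],2)) for r in imaging.look_for(l,s)[:3]])
E
```

```text
0.0 [ 0.156 -0.501  0.263] [[ 0.955  0.296 -0.   ]
 [ 0.296 -0.955  0.001]
 [ 0.    -0.001 -1.   ]]
scene [ 1.203 -0.564  0.656]
pivot [(array([285., 299.]), 0.57)]
ring_centre [(array([256., 279.]), 0.63)]
ring_top [(array([252., 288.]), 0.6)]
cone_box [(array([290., 218.]), 0.95)]
slice_tray [(array([368., 336.]), 0.89), (array([417., 219.]), 0.15)]
lantern [(array([233., 362.]), 0.98), (array([230., 255.]), 0.81), (array([452., 266.]), 0.78)]
middle_hole [(array([286., 303.]), 0.73)]
spray_can [(array([358., 187.]), 0.77)]
pine_cone [(array([187., 294.]), 0.75)]
lantern_done [(array([414., 218.]), 0.85)]
glue [(array([344., 238.]), 0.89)]
top [0.477 0.074 1.459]
pivot [(array([342., 243.]), 0.55)]
ring_centre [(array([382., 242.]), 0.45)]
ring_top [(array([384., 238.]), 0.51)]
cone_box [(array([241., 353.]), 0.97), (array([139., 245.]), 0.44)]
slice_tray [(array([338., 149.]), 0.83)]
lantern [(array([312., 241.]), 0.96), (array([432., 207.]), 0.78), (array([344., 330.]), 0.61)]
middle_hole [(array([346., 240.]), 0.91)]
spray_can [(array([149., 320.]), 0.78)]
pine_cone [(array([419., 306.]), 0.65), (array([249., 198.]), 0.61)]
lantern_done [(array([142., 244.]), 0.7), (array([250., 199.]), 0.34)]
glue [(array([240., 266.]), 0.56)]
```

View pics/scene0.png

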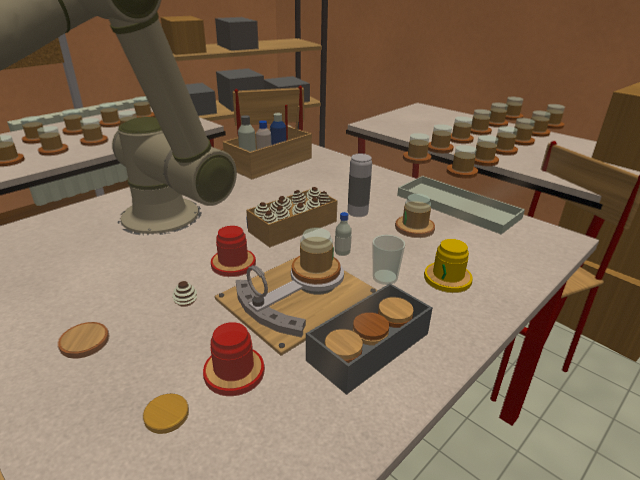

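View pics/top0.png

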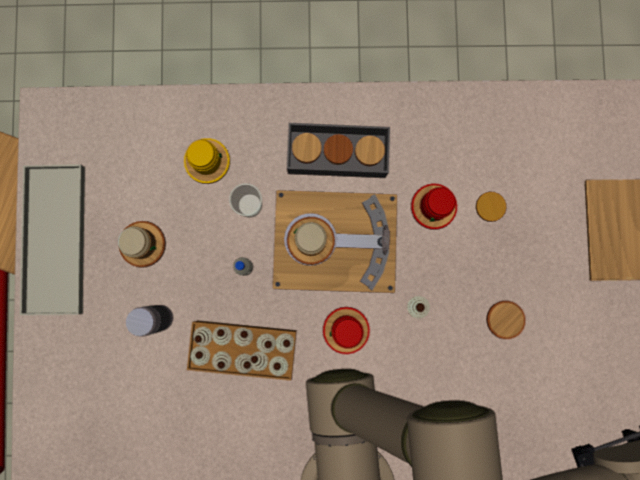

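The scene shows the station at about (300,290), with the pine-cone box (290,218) between it and the robot and the slice tray (368,336) on the far side. The glass lantern (317,255) is on the turntable, and the red (232,248), (233,362) and yellow (450,265) lanterns are look-alikes. In the top view the pivot is near (311,240) and the ring near (383,240). The arm has to swing towards the robot. Next I'll look at the fingers, since the tool points down and the ring has to be entered horizontally.

View pics/wrist0.png

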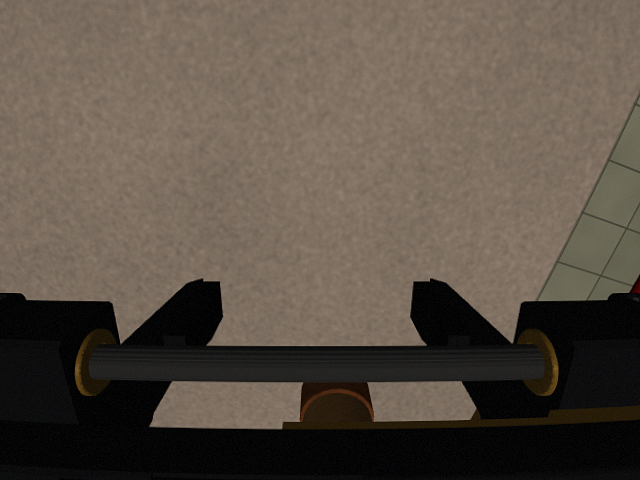

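The fingers are plain, straight and point down, so first I need to know whether the tool can be tilted. I'll ask for a pose inside the minimum reach, over empty table, and see how the arm approaches it.

Request:
play_rows(
  increments=[
    [0,-4,0,0],
    [0,-8,0,0],
    [0,-12,0,0],
    [0,-16,0,0],
    [0,-20,0,0],
    [0,-23,0,0],
    [0,-26,0,0],
    [0,-29,0,0],
    [0,-32,0,0],
    [0,-34,0,0],
  ],
  jaw=1,
)

```text
t: 2.08
tool_pos: [0.055, -0.1749, 0.2633]
eef_rot: [[0.955, 0.297, -0.0], [0.297, -0.955, -0.0], [-0.001, 0.0, -1.0]]
ft_force: [-0.6, -0.4, 0.6]
opening: 0.0238
finger_force: 0.0
```

```bash
python3 - <<'E'
from h import *
np.set_printoptions(precision=3,suppress=True)
o=get_obs();print(o["t"],o["joint_positions"],o["tool_pos"],o["eef_rot"],o["opening"])
s=imaging.snapshot("top")
b=s
# ring etc from top (done pixels by eye)
print("pivot",onz(b,(311,240),.09),"ring",onz(b,(383,240),.10),"red",onz(b,(434,206),0.01),"conebox",onz(b,(242,350),.07),"pinecone",onz(b,(419,307),.03))
E
```

```text
2.0833 [-1.953 -0.608  2.271 -0.     1.478 -0.684] [ 0.055 -0.175  0.263] [[ 0.955  0.297 -0.   ]
 [ 0.297 -0.955 -0.   ]
 [-0.001  0.    -1.   ]] 0.023841127707468095
pivot [0.583 0.077 0.09 ] ring [ 0.58  -0.086  0.1  ] red [ 0.667 -0.223  0.01 ] conebox [0.336 0.239 0.07 ] pinecone [ 0.425 -0.175  0.03 ]
```

Request:
play_rows(
  increments=[
    [0,0,-4,0],
    [0,0,-8,0],
    [0,0,-12,0],
    [0,0,-16,0],
    [0,0,-20,0],
    [0,0,-24,0],
    [0,0,-24,0],
    [0,0,-24,0],
  ],
)

```text
t: 2.8
tool_pos: [0.0547, -0.1772, 0.5046]
eef_rot: [[0.955, 0.296, -0.001], [0.296, -0.955, -0.002], [-0.002, 0.002, -1.0]]
ft_force: [-0.8, 0.9, -0.6]
opening: 0.0005
finger_force: 0.0
```

```bash
python3 - <<'E'
from h import *
np.set_printoptions(precision=3,suppress=True)
o=get_obs();print(o["t"],o["joint_positions"],o["tool_pos"],o["eef_rot"],o["opening"])
E
```

```text
2.8 [-1.949 -0.542  1.629  0.     2.051 -0.679] [ 0.055 -0.177  0.505] [[ 0.955  0.296 -0.001]
 [ 0.296 -0.955 -0.002]
 [-0.002  0.002 -1.   ]] 0.0004927790178972626
```

Request:
play_rows(
  increments=[
    [0,4,0,0],
    [0,8,0,0],
    [0,12,0,0],
    [0,16,0,0],
    [0,20,0,0],
    [0,24,0,0],
    [0,28,0,0],
    [0,32,0,0],
    [0,36,0,0],
    [0,40,0,0],
  ],
)

```text
t: 3.63
tool_pos: [0.1742, -0.5601, 0.502]
eef_rot: [[0.955, 0.296, -0.0], [0.296, -0.955, 0.002], [0.0, -0.002, -1.0]]
ft_force: [-1.8, 0.1, 0.7]
opening: 0.0005
finger_force: 0.0
```

Request:
play_rows(
  increments=[
    [0,4,0,0],
    [0,8,0,0],
    [0,12,0,0],
    [0,16,0,0],
    [0,20,0,0],
    [0,24,0,0],
    [0,28,0,0],
    [0,32,0,0],
    [0,36,0,0],
    [0,40,0,0],
  ],
)

```text
t: 4.47
tool_pos: [0.2134, -0.6879, 0.4155]
eef_rot: [[0.955, 0.296, 0.007], [0.296, -0.955, -0.023], [-0.0, 0.024, -1.0]]
ft_force: [-0.5, 0.6, -0.4]
opening: 0.0007
finger_force: 0.0
```

```bash
python3 - <<'E'
from h import *
np.set_printoptions(precision=3,suppress=True)
o=get_obs();print(o["t"],o["joint_positions"],o["tool_pos"],o["eef_rot"],o["opening"])
E
```

```text
4.4667 [-1.433  0.88   0.187  0.004  2.05  -0.161] [ 0.213 -0.688  0.415] [[ 0.955  0.296  0.007]
 [ 0.296 -0.955 -0.023]
 [-0.     0.024 -1.   ]] 0.0006704087734118602
```

```bash
python3 - <<'E'
import cv2,numpy as np
a=cv2.imread("pics/wrist0.png")[265:440,60:260]
a=np.clip((a/255.)**0.4*255,0,255).astype('uint8')
cv2.imwrite("pics/f.png",cv2.resize(a,None,fx=3.4,fy=3.4,interpolation=cv2.INTER_CUBIC))
E
```

```text
(no output)
```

View pics/f.png

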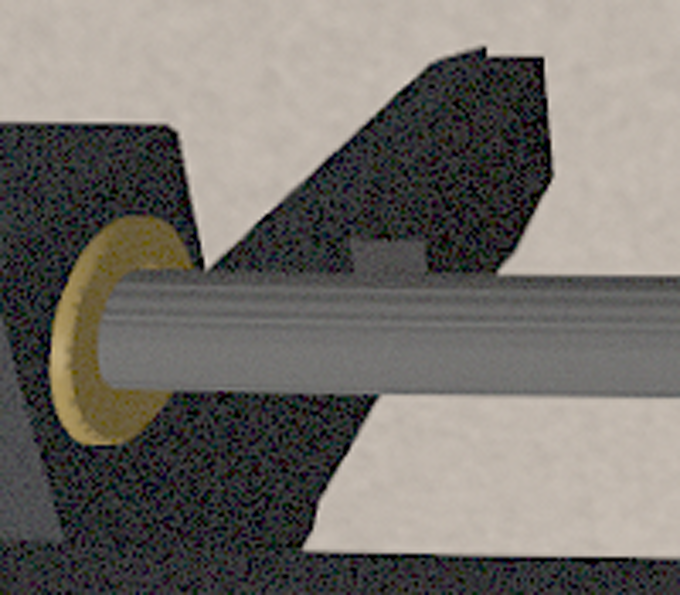

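Request:
play_rows(
  increments=[
    [0,-3,0,0],
    [0,-7,0,0],
    [0,-11,0,0],
    [0,-15,0,0],
    [0,-15,0,0],
  ],
  jaw=0,
)

```text
t: 4.88
tool_pos: [0.1686, -0.5435, 0.4114]
eef_rot: [[0.955, 0.296, 0.007], [0.296, -0.955, -0.022], [-0.0, 0.023, -1.0]]
ft_force: [-0.5, -1.0, 1.7]
opening: 0.0318
finger_force: 0.0
```

The pressing tilted the tool slightly outward, and the tilt stayed in the commanded pose, so it can be built up call by call. In the crop the finger is straight with a pad about 18 mm wide and a tapered tip at (545,57)–(550,180). I need the tool leaning towards +y, so I'll swing high over everything to the left side and stretch outward there, yawing on the way so that the closing line lies along world x.

Request:
play_rows(
  increments=[
    [3.5,-1.9,-0.5,-0.12],
    [7,-3.8,-1,-0.24],
    [10.5,-5.7,-1.5,-0.36],
    [14,-7.6,-2,-0.48],
    [17.5,-9.5,-2.5,-0.6],
    [21,-11.4,-3,-0.72],
    [24.5,-13.3,-3.5,-0.84],
    [28,-15.2,-4,-0.96],
    [31.5,-17.1,-4,-1.08],
    [35,-19,-4,-1.2],
  ],
  jaw=1,
)

```text
t: 5.72
tool_pos: [0.4479, -0.2574, 0.4486]
eef_rot: [[0.064, 0.998, 0.008], [0.998, -0.064, -0.023], [-0.022, 0.01, -1.0]]
ft_force: [0.1, -0.6, -0.0]
opening: 0.0006
finger_force: 0.0
```

Request:
play_rows(
  increments=[
    [4,0,0,-0.06],
    [8,0,0,-0.06],
    [12,0,0,-0.06],
    [16,0,0,-0.06],
    [20,0,0,-0.06],
    [24,0,0,-0.06],
    [28,0,0,-0.06],
    [32,0,0,-0.06],
    [36,0,0,-0.06],
    [40,-1,0,-0.06],
  ],
)

```text
t: 6.55
tool_pos: [0.4652, 0.1423, 0.4394]
eef_rot: [[0.01, 1.0, 0.007], [1.0, -0.01, -0.021], [-0.021, 0.008, -1.0]]
ft_force: [0.2, 0.5, -0.2]
opening: 0.0007
finger_force: 0.0
```

Request:
play_rows(
  increments=[
    [3,-3,0,0],
    [6,-6,0,0],
    [9,-9,0,0],
    [12,-12,0,0],
    [15,-15,0,0],
    [18,-18,0,0],
    [21,-21,0,0],
    [24,-24,0,0],
    [27,-28,0,0],
    [30,-32,0,0],
  ],
)

```text
t: 7.38
tool_pos: [0.164, 0.4308, 0.4317]
eef_rot: [[0.01, 1.0, 0.007], [1.0, -0.01, -0.02], [-0.02, 0.008, -1.0]]
ft_force: [1.0, 0.8, -0.4]
opening: 0.0009
finger_force: 0.0
```

Request:
play_rows(
  increments=[
    [2,-4,0,0],
    [4,-8,0,0],
    [6,-12,0,0],
    [9,-12,0,0],
    [13,-12,0,0],
    [17,-12,0,0],
    [21,-12,0,0],
    [25,-12,0,0],
  ],
)

```text
t: 8.05
tool_pos: [0.0483, 0.6697, 0.4259]
eef_rot: [[0.01, 1.0, 0.006], [1.0, -0.009, -0.021], [-0.021, 0.007, -1.0]]
ft_force: [0.5, 0.4, 0.9]
opening: 0.0006
finger_force: 0.0
```

```bash
python3 - <<'E'
from h import *
np.set_printoptions(precision=3,suppress=True)
o=get_obs();print(o["t"],o["joint_positions"],o["tool_pos"],o["eef_rot"],o["opening"])
E
```

```text
8.05 [ 1.329  0.699  0.492 -0.012  1.97   1.333] [0.048 0.67  0.426] [[ 0.01   1.     0.006]
 [ 1.    -0.009 -0.021]
 [-0.021  0.007 -1.   ]] 0.0005692127120374541
```

Request:
play_rows(
  increments=[
    [1,0,4,0],
    [2,0,8,0],
    [3,0,12,0],
    [6,0,12,0],
    [10,0,12,0],
    [14,0,12,0],
  ],
)

```text
t: 8.55
tool_pos: [0.0503, 0.7685, 0.2992]
eef_rot: [[0.01, 1.0, 0.007], [1.0, -0.01, -0.012], [-0.012, 0.007, -1.0]]
ft_force: [0.8, -0.1, 2.4]
opening: -0.0001
finger_force: 0.0
```

Request:
play_rows(
  increments=[
    [4,0,0,0],
    [8,0,0,0],
  ],
)

```text
t: 8.72
tool_pos: [0.0477, 0.7839, 0.2736]
eef_rot: [[0.01, 1.0, 0.007], [1.0, -0.01, 0.005], [0.005, 0.007, -1.0]]
ft_force: [0.7, -0.2, -0.6]
opening: 0.0006
finger_force: 0.0
```

Request:
play_rows(
  increments=[
    [4,0,0,0],
    [8,0,0,0],
  ],
)

```text
t: 8.88
tool_pos: [0.0456, 0.796, 0.2621]
eef_rot: [[0.009, 1.0, 0.011], [0.999, -0.01, 0.039], [0.039, 0.01, -0.999]]
ft_force: [0.5, 0.5, -0.2]
opening: 0.0003
finger_force: 0.0
```

Request:
play_rows(
  increments=[
    [30,0,0,0],
    [30,0,0,0],
  ],
)

```text
t: 9.05
tool_pos: [0.043, 0.8083, 0.244]
eef_rot: [[0.009, 1.0, 0.012], [0.998, -0.01, 0.064], [0.065, 0.011, -0.998]]
ft_force: [0.4, -0.5, -0.1]
opening: 0.0006
finger_force: 0.0
```

```bash
python3 - <<'E'
from h import *
np.set_printoptions(precision=3,suppress=True)
o=get_obs();print(o["t"],o["joint_positions"],o["tool_pos"],o["eef_rot"],o["opening"])
E
```

```text
9.05 [1.373 1.11  0.187 0.001 1.779 1.383] [0.043 0.808 0.244] [[ 0.009  1.     0.012]
 [ 0.998 -0.01   0.064]
 [ 0.065  0.011 -0.998]] 0.0005610741310735504
```

Request:
play_rows(
  increments=[
    [4,0,-1.5,0],
    [8,0,-3,0],
  ],
)

```text
t: 9.22
tool_pos: [0.0405, 0.8114, 0.251]
eef_rot: [[0.009, 1.0, 0.013], [0.996, -0.01, 0.088], [0.088, 0.012, -0.996]]
ft_force: [-0.7, -0.7, 0.6]
opening: 0.0006
finger_force: 0.0
```

Request:
play_rows(
  increments=[
    [4,0,-1.5,0],
    [8,0,-3,0],
  ],
)

```text
t: 9.38
tool_pos: [0.0383, 0.8144, 0.2608]
eef_rot: [[0.009, 1.0, 0.014], [0.993, -0.01, 0.115], [0.115, 0.013, -0.993]]
ft_force: [0.1, -0.4, 0.1]
opening: 0.0006
finger_force: 0.0
```

Request:
play_rows(
  increments=[
    [4,0,-1,0],
    [8,0,-2,0],
  ],
)

```text
t: 9.55
tool_pos: [0.0363, 0.8195, 0.2624]
eef_rot: [[0.008, 1.0, 0.015], [0.99, -0.01, 0.139], [0.14, 0.014, -0.99]]
ft_force: [0.9, 0.0, 0.2]
opening: 0.0005
finger_force: 0.0
```

Request:
play_rows(
  increments=[
    [4,0,-1,0],
    [8,0,-2,0],
  ],
)

```text
t: 9.72
tool_pos: [0.0344, 0.8241, 0.2656]
eef_rot: [[0.008, 1.0, 0.016], [0.987, -0.01, 0.163], [0.164, 0.014, -0.986]]
ft_force: [1.1, -0.1, 0.2]
opening: 0.0006
finger_force: 0.0
```

Request:
play_rows(
  increments=[
    [4,0,-0.5,0],
    [8,0,-1,0],
  ],
)

```text
t: 9.88
tool_pos: [0.0328, 0.8307, 0.2637]
eef_rot: [[0.007, 1.0, 0.017], [0.982, -0.01, 0.188], [0.188, 0.015, -0.982]]
ft_force: [-0.4, 0.3, -0.3]
opening: 0.0006
finger_force: 0.0
```

Request:
play_rows(
  increments=[
    [4,0,-0.5,0],
    [8,0,-1,0],
    [12,0,-1.5,0],
    [16,0,-2,0],
  ],
)

```text
t: 10.22
tool_pos: [0.0303, 0.8368, 0.2628]
eef_rot: [[0.007, 1.0, 0.018], [0.977, -0.011, 0.212], [0.212, 0.016, -0.977]]
ft_force: [0.2, 0.4, 0.7]
opening: 0.0003
finger_force: 0.0
```

Request:
play_rows(
  increments=[
    [20,0,0,0],
  ],
)

```text
t: 10.3
tool_pos: [0.0296, 0.8433, 0.2608]
eef_rot: [[0.007, 1.0, 0.019], [0.972, -0.011, 0.236], [0.236, 0.017, -0.972]]
ft_force: [-0.2, 0.1, -0.3]
opening: 0.0004
finger_force: 0.0
```

Request:
play_rows(
  increments=[
    [20,0,0,0],
  ],
)

```text
t: 10.38
tool_pos: [0.0288, 0.8496, 0.2579]
eef_rot: [[0.006, 1.0, 0.019], [0.966, -0.011, 0.258], [0.258, 0.017, -0.966]]
ft_force: [0.4, 0.2, 0.2]
opening: 0.0005
finger_force: 0.0
```

Request:
play_rows(
  increments=[
    [20,0,0,0],
  ],
)

```text
t: 10.47
tool_pos: [0.0279, 0.8555, 0.2564]
eef_rot: [[0.006, 1.0, 0.02], [0.96, -0.011, 0.279], [0.28, 0.017, -0.96]]
ft_force: [-0.2, -0.3, 0.7]
opening: 0.0002
finger_force: 0.0
```

Request:
play_rows(
  increments=[
    [20,0,0,0],
  ],
)

```text
t: 10.55
tool_pos: [0.0272, 0.861, 0.2564]
eef_rot: [[0.005, 1.0, 0.021], [0.953, -0.011, 0.302], [0.302, 0.018, -0.953]]
ft_force: [0.0, -0.0, 0.1]
opening: 0.0004
finger_force: 0.0
```

Request:
play_rows(
  increments=[
    [20,0,0,0],
  ],
)

```text
t: 10.63
tool_pos: [0.0265, 0.8662, 0.2575]
eef_rot: [[0.005, 1.0, 0.021], [0.946, -0.011, 0.324], [0.324, 0.018, -0.946]]
ft_force: [-0.2, 0.5, 0.4]
opening: 0.0005
finger_force: 0.0
```

Request:
play_rows(
  increments=[
    [20,0,0,0],
  ],
)

```text
t: 10.72
tool_pos: [0.0258, 0.8711, 0.2595]
eef_rot: [[0.004, 1.0, 0.022], [0.938, -0.012, 0.346], [0.347, 0.019, -0.938]]
ft_force: [0.3, -1.1, -0.3]
opening: 0.0004
finger_force: 0.0
```

Request:
play_rows(
  increments=[
    [20,0,0,0],
  ],
)

```text
t: 10.8
tool_pos: [0.0251, 0.8756, 0.2625]
eef_rot: [[0.004, 1.0, 0.022], [0.93, -0.012, 0.368], [0.368, 0.019, -0.929]]
ft_force: [-0.2, 0.1, -0.4]
opening: 0.0004
finger_force: 0.0
```

Request:
play_rows(
  increments=[
    [20,0,0,0],
  ],
)

```text
t: 10.88
tool_pos: [0.0244, 0.8799, 0.2661]
eef_rot: [[0.003, 1.0, 0.023], [0.921, -0.012, 0.39], [0.39, 0.02, -0.921]]
ft_force: [0.3, 0.1, -0.3]
opening: 0.0003
finger_force: 0.0
```

```bash
python3 - <<'E'
from h import *
np.set_printoptions(precision=3,suppress=True)
o=get_obs();print(o["t"],o["joint_positions"],o["tool_pos"],o["eef_rot"],o["opening"])
E
```

```text
10.8833 [1.399 1.104 0.188 0.044 1.452 1.411] [0.024 0.88  0.266] [[ 0.003  1.     0.023]
 [ 0.921 -0.012  0.39 ]
 [ 0.39   0.02  -0.921]] 0.00034897874099956597
```

Each call adds about 0.024 rad, and the tilt is now 0.40 rad. I'll continue to about 0.8 rad.

Request:
play_rows(
  increments=[
    [20,0,2,0],
  ],
)

```text
t: 10.97
tool_pos: [0.0238, 0.8852, 0.2679]
eef_rot: [[0.003, 1.0, 0.024], [0.911, -0.012, 0.413], [0.413, 0.02, -0.911]]
ft_force: [1.0, 0.1, 0.1]
opening: 0.0002
finger_force: 0.0
```

Request:
play_rows(
  increments=[
    [20,0,2,0],
  ],
)

```text
t: 11.05
tool_pos: [0.0232, 0.8901, 0.2683]
eef_rot: [[0.002, 1.0, 0.024], [0.902, -0.012, 0.432], [0.432, 0.02, -0.901]]
ft_force: [-0.2, -0.5, 0.8]
opening: 0.0002
finger_force: 0.0
```

Request:
play_rows(
  increments=[
    [20,0,3,0],
  ],
)

```text
t: 11.13
tool_pos: [0.0227, 0.8953, 0.2688]
eef_rot: [[0.002, 1.0, 0.024], [0.892, -0.012, 0.453], [0.453, 0.021, -0.891]]
ft_force: [-0.1, 0.8, 0.7]
opening: 0.0003
finger_force: 0.0
```

Request:
play_rows(
  increments=[
    [20,0,3,0],
  ],
)

```text
t: 11.22
tool_pos: [0.0222, 0.9001, 0.2696]
eef_rot: [[0.001, 1.0, 0.024], [0.881, -0.013, 0.472], [0.472, 0.021, -0.881]]
ft_force: [0.2, 0.5, 0.7]
opening: 0.0002
finger_force: 0.0
```

Request:
play_rows(
  increments=[
    [20,0,4,0],
  ],
)

```text
t: 11.3
tool_pos: [0.0217, 0.9052, 0.2704]
eef_rot: [[0.0, 1.0, 0.025], [0.87, -0.013, 0.493], [0.493, 0.021, -0.87]]
ft_force: [-0.0, 0.4, -0.4]
opening: 0.0005
finger_force: 0.0
```

Request:
play_rows(
  increments=[
    [20,0,4,0],
  ],
)

```text
t: 11.38
tool_pos: [0.0213, 0.91, 0.2715]
eef_rot: [[0.0, 1.0, 0.025], [0.859, -0.013, 0.512], [0.512, 0.022, -0.859]]
ft_force: [-0.6, -0.2, -0.7]
opening: 0.0003
finger_force: 0.0
```

Request:
play_rows(
  increments=[
    [20,0,5,0],
  ],
)

```text
t: 11.47
tool_pos: [0.0209, 0.915, 0.2725]
eef_rot: [[-0.001, 1.0, 0.025], [0.847, -0.013, 0.532], [0.532, 0.022, -0.847]]
ft_force: [-0.8, -0.6, -0.3]
opening: 0.0002
finger_force: 0.0
```

Request:
play_rows(
  increments=[
    [20,0,5,0],
  ],
)

```text
t: 11.55
tool_pos: [0.0205, 0.9196, 0.2736]
eef_rot: [[-0.001, 1.0, 0.026], [0.835, -0.013, 0.55], [0.55, 0.022, -0.835]]
ft_force: [-0.7, 0.8, 0.6]
opening: 0.0005
finger_force: 0.0
```

Request:
play_rows(
  increments=[
    [20,0,6,0],
  ],
)

```text
t: 11.63
tool_pos: [0.0201, 0.9245, 0.2746]
eef_rot: [[-0.002, 1.0, 0.026], [0.822, -0.013, 0.569], [0.569, 0.022, -0.822]]
ft_force: [0.2, 0.4, 0.6]
opening: 0.0002
finger_force: 0.0
```

Request:
play_rows(
  increments=[
    [20,0,6,0],
  ],
)

```text
t: 11.72
tool_pos: [0.0197, 0.929, 0.2757]
eef_rot: [[-0.002, 1.0, 0.026], [0.81, -0.013, 0.587], [0.587, 0.022, -0.809]]
ft_force: [0.8, -0.6, 0.4]
opening: 0.0005
finger_force: 0.0
```

Request:
play_rows(
  increments=[
    [20,0,7,0],
  ],
)

```text
t: 11.8
tool_pos: [0.0194, 0.9336, 0.2768]
eef_rot: [[-0.003, 1.0, 0.026], [0.796, -0.014, 0.605], [0.605, 0.023, -0.796]]
ft_force: [-0.0, -0.3, 0.4]
opening: 0.0011
finger_force: 0.0
```

Request:
play_rows(
  increments=[
    [20,0,7,0],
  ],
)

```text
t: 11.88
tool_pos: [0.019, 0.9379, 0.278]
eef_rot: [[-0.004, 1.0, 0.026], [0.783, -0.014, 0.622], [0.622, 0.023, -0.783]]
ft_force: [-0.3, -0.7, 0.8]
opening: 0.0008
finger_force: 0.0
```

Request:
play_rows(
  increments=[
    [20,0,8,0],
  ],
)

```text
t: 11.97
tool_pos: [0.0188, 0.9424, 0.2792]
eef_rot: [[-0.004, 1.0, 0.027], [0.769, -0.014, 0.639], [0.64, 0.023, -0.768]]
ft_force: [0.8, -0.2, 0.2]
opening: 0.0004
finger_force: 0.0
```

Request:
play_rows(
  increments=[
    [20,0,8,0],
  ],
)

```text
t: 12.05
tool_pos: [0.0185, 0.9465, 0.2805]
eef_rot: [[-0.005, 1.0, 0.027], [0.755, -0.014, 0.655], [0.656, 0.023, -0.755]]
ft_force: [0.9, -0.0, -0.8]
opening: 0.0003
finger_force: 0.0
```

Request:
play_rows(
  increments=[
    [20,0,9,0],
  ],
)

```text
t: 12.13
tool_pos: [0.0182, 0.9508, 0.2818]
eef_rot: [[-0.005, 1.0, 0.027], [0.741, -0.014, 0.672], [0.672, 0.023, -0.74]]
ft_force: [0.3, -0.8, 0.4]
opening: -0.0
finger_force: 0.0
```

Request:
play_rows(
  increments=[
    [20,0,9,0],
  ],
)

```text
t: 12.22
tool_pos: [0.0179, 0.9547, 0.2833]
eef_rot: [[-0.006, 1.0, 0.027], [0.726, -0.014, 0.687], [0.687, 0.023, -0.726]]
ft_force: [-0.6, -0.4, -0.5]
opening: 0.0005
finger_force: 0.0
```

```bash
python3 - <<'E'
from h import *
np.set_printoptions(precision=3,suppress=True)
o=get_obs();print(o["t"],o["joint_positions"],o["tool_pos"],o["eef_rot"],o["opening"])
E
```

```text
12.2167 [1.41  1.137 0.188 0.095 1.065 1.402] [0.018 0.955 0.283] [[-0.006  1.     0.027]
 [ 0.726 -0.014  0.687]
 [ 0.687  0.023 -0.726]] 0.0004880573973796402
```

Request:
play_rows(
  increments=[
    [-1.7,2.1,-3.2,0],
    [-3.5,4.2,-6.4,0],
    [-5.2,6.2,-9.7,0],
    [-6.9,8.3,-12.9,0],
    [-8.7,10.4,-16.1,0],
    [-10.4,12.5,-19.3,0],
    [-12.1,14.6,-22.5,0],
    [-13.8,16.6,-25.8,0],
    [-15.6,18.7,-29,0],
    [-17.3,20.8,-32.2,0],
  ],
)

```text
t: 13.05
tool_pos: [0.1995, 0.6364, 0.3932]
eef_rot: [[-0.006, 1.0, 0.028], [0.727, -0.014, 0.687], [0.687, 0.024, -0.726]]
ft_force: [0.2, 1.7, 0.9]
opening: 0.0003
finger_force: 0.0
```

Request:
play_rows(
  increments=[
    [-2.3,2.4,-2.1,0],
    [-4.7,4.9,-4.3,0],
    [-7,7.3,-6.4,0],
    [-9.4,9.8,-8.5,0],
    [-11.7,12.2,-10.6,0],
    [-14,14.6,-12.8,0],
    [-16.4,17.1,-14.9,0],
    [-18.7,19.5,-17,0],
    [-21.1,22,-19.2,0],
    [-23.4,24.4,-21.3,0],
  ],
)

```text
t: 13.88
tool_pos: [0.4396, 0.3164, 0.3929]
eef_rot: [[-0.006, 1.0, 0.029], [0.727, -0.015, 0.686], [0.686, 0.025, -0.727]]
ft_force: [0.8, 0.5, 0.8]
opening: 0.0006
finger_force: 0.0
```

```bash
python3 - <<'E'
from h import *
np.set_printoptions(precision=3,suppress=True)
o=get_obs();print(o["t"],o["joint_positions"],o["tool_pos"],o["eef_rot"],o["opening"])
E
```

```text
13.8833 [ 0.107  0.13   1.548  0.762  1.39  -0.003] [0.44  0.316 0.393] [[-0.006  1.     0.029]
 [ 0.727 -0.015  0.686]
 [ 0.686  0.025 -0.727]] 0.0005717165614613963
```

Request:
play_rows(
  increments=[
    [-2.9,1.2,-2.7,0],
    [-5.8,2.3,-5.4,0],
    [-8.7,3.5,-8.1,0],
    [-11.6,4.6,-10.8,0],
    [-14.6,5.8,-13.6,0],
    [-17.5,7,-16.3,0],
    [-20.4,8.1,-19,0],
    [-23.3,9.3,-21.7,0],
    [-26.2,10.4,-24.4,0],
    [-29.1,11.6,-27.1,0],
  ],
)

```text
t: 14.72
tool_pos: [0.5491, -0.0831, 0.3929]
eef_rot: [[-0.006, 1.0, 0.029], [0.728, -0.015, 0.685], [0.685, 0.025, -0.728]]
ft_force: [1.3, -0.5, 0.7]
opening: 0.0005
finger_force: 0.0
```

Request:
play_rows(
  increments=[
    [-3,0.5,-0.7,0],
    [-6,1,-1.5,0],
    [-9,1.5,-2.2,0],
    [-12,2,-3,0],
    [-15,2.5,-3.7,0],
    [-17.8,3,-4.4,0],
    [-17.8,3,-4.4,0],
  ],
)

```text
t: 15.3
tool_pos: [0.5786, -0.245, 0.299]
eef_rot: [[0.0, 1.0, 0.027], [0.726, -0.019, 0.687], [0.687, 0.02, -0.726]]
ft_force: [-0.2, 0.5, -0.1]
opening: 0.0005
finger_force: 0.0
```

```bash
python3 - <<'E'
from h import *
np.set_printoptions(precision=4,suppress=True)
o=get_obs();print(o["t"],o["joint_positions"],o["tool_pos"],o["eef_rot"])
s=imaging.snapshot("wrist");save(s,"wrist1")
print([(l,[(np.round(r["at"]),round(r["p"],2)) for r in imaging.look_for(l,s)[:2]]) for l in("ring_centre","ring_top")])
import pickle;pickle.dump((s,o),open("w1.pkl","wb"))
E
```

```text
15.3 [-0.7752  0.7332  0.9074  0.5933  1.9928 -0.6539] [ 0.5786 -0.245   0.299 ] [[ 0.0001  0.9996  0.0274]
 [ 0.7262 -0.0189  0.6872]
 [ 0.6875  0.0199 -0.7259]]
[('ring_centre', [(array([314., 124.]), 0.73), (array([311., 220.]), 0.57)]), ('ring_top', [(array([309., 220.]), 0.92), (array([313.,  12.]), 0.42)])]
```

View pics/wrist1.png

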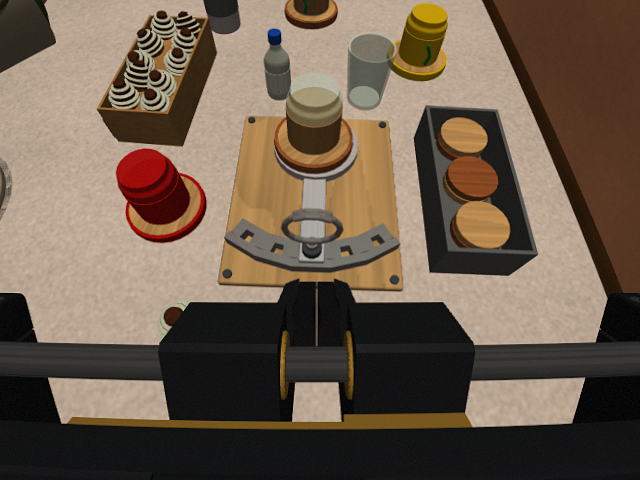

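```bash
python3 - <<'E'
from h import *
import pickle
np.set_printoptions(precision=4,suppress=True)
s,o=pickle.load(open("w1.pkl","rb"))
b=[onz(s,p,.012,o) for p in((254,119),(382,125),(228,273),(395,281))]
print(np.array(b)); 
for n in((0,2),(1,3)): d=b[n[0]]-b[n[1]];print("station +x dir deg",np.degrees(np.arctan2(d[1],d[0])))
d=b[0]-b[1];print("station +y deg",np.degrees(np.arctan2(d[1],d[0])))
print("ring centre",onz(s,(311.5,226.5),.097,o),"ringtop outer",onz(s,(312,208.5),.1315,o),"flanks",onz(s,(281,226),.097,o),onz(s,(343,227),.097,o))
print("holes",[onz(s,p,.03,o) for p in((248,243),(279,250),(347,254),(377,243))])
print("tip proj", proj(s,[o["tool_pos"]+np.array(o["eef_rot"])@np.array([0,0,.025])],o))
E
```

```text
[[ 0.4898  0.1618  0.012 ]
 [ 0.7016  0.1486  0.012 ]
 [ 0.4735 -0.1098  0.012 ]
 [ 0.6896 -0.1231  0.012 ]]
station +x dir deg 86.5625448561413
station +x dir deg 87.47697140510975
station +y deg 176.43487912215807
ring centre [ 0.5813 -0.0885  0.097 ] ringtop outer [ 0.5816 -0.0863  0.1315] flanks [ 0.5475 -0.0876  0.097 ] [ 0.6163 -0.0894  0.097 ]
holes [array([ 0.4998, -0.0755,  0.03  ]), array([ 0.5402, -0.0858,  0.03  ]), array([ 0.6272, -0.0923,  0.03  ]), array([ 0.6674, -0.077 ,  0.03  ])]
tip proj [[314.0653 300.3271]]
```

The picture shows the ring at about (311,226) over the middle hole, with the pin at (311,250). The hole on the cone-box side is at (279,250), and the fingertips are at (315,290), aligned with the ring's axis. I'll go down in front of the ring, below the level of its top.

Request:
play_rows(
  increments=[
    [-1.2,0,3.2,0],
    [-2.5,0,6.3,0],
    [-3.7,-0.1,9.4,0],
    [-5,-0.1,12.5,0],
    [-6,-0.2,15,0],
    [-6.8,-0.2,17,0],
    [-7.4,-0.2,18.8,0],
    [-7.4,-0.2,18.8,0],
  ],
)

```text
t: 16.12
tool_pos: [0.5816, -0.1632, 0.1142]
eef_rot: [[-0.006, 1.0, 0.023], [0.726, -0.012, 0.687], [0.687, 0.021, -0.726]]
ft_force: [0.4, 0.7, 1.0]
opening: 0.0006
finger_force: 0.0
```

```bash
python3 - <<'E'
from h import *
np.set_printoptions(precision=4,suppress=True)
o=get_obs();print(o["t"],o["joint_positions"],o["tool_pos"],o["eef_rot"],o["ft_force"])
s=imaging.snapshot("wrist");save(s,"wrist2")
print("fit ring pts", proj(s,[[.5815,-.0875,.1245],[.5815,-.0875,.0695],[.609,-.089,.097],[.554,-.086,.097]],o))
E
```

```text
16.1167 [-0.6798  0.8123  1.2656  0.5812  1.58   -0.8282] [ 0.5816 -0.1632  0.1142] [[-0.0056  0.9997  0.0232]
 [ 0.7264 -0.0119  0.6872]
 [ 0.6872  0.0207 -0.7261]] [0.4422 0.7109 0.979 ]
fit ring pts [[312.4695 159.7434]
 [311.4415 218.8504]
 [363.3909 195.6185]
 [260.4349 190.7532]]
```

View pics/wrist2.png

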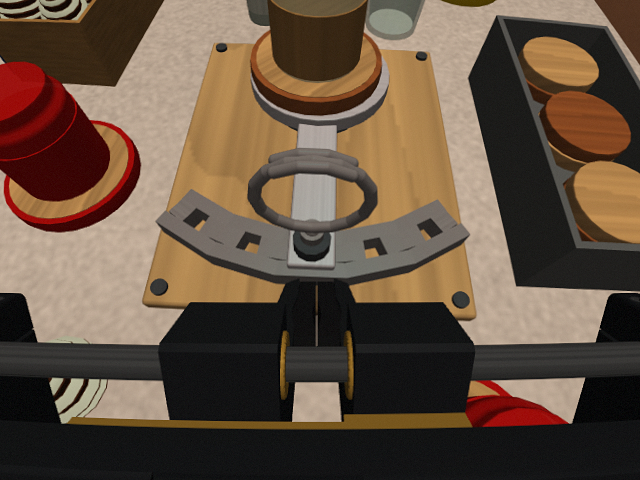

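The picture shows the ring opening spanning columns 258–367 and rows 163–215, as predicted, and the fingertips at (316,285) centred in front of it. I'll enter the ring slowly.

Request:
play_rows(
  increments=[
    [0.5,0,0.6,0],
    [1,0,1.2,0],
    [1.6,0,1.8,0],
    [2.2,0,2.4,0],
    [2.8,0,3,0],
    [3.4,0.1,3.6,0],
    [4.1,0.1,4.2,0],
    [4.1,0.1,4.2,0],
  ],
)

```text
t: 16.83
tool_pos: [0.584, -0.1056, 0.1135]
eef_rot: [[-0.007, 1.0, 0.026], [0.728, -0.013, 0.686], [0.686, 0.023, -0.727]]
ft_force: [-0.0, 0.3, 0.2]
opening: 0.0007
finger_force: 0.0
```

```bash
python3 - <<'E'
from h import *
np.set_printoptions(precision=4,suppress=True)
o=get_obs();print(o["t"],o["tool_pos"],o["ft_force"])
s=imaging.snapshot("wrist");save(s,"wrist3")
E
```

```text
16.8333 [ 0.584  -0.1056  0.1135] [-0.0038  0.2756  0.2002]
```

View pics/wrist3.png

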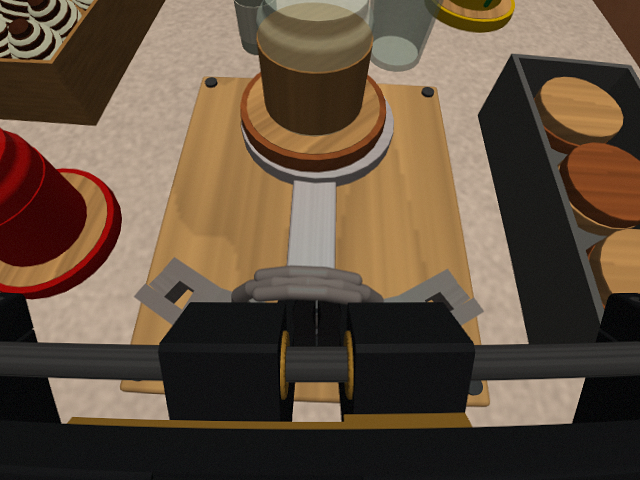

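The ring's top bar (305,280) now passes over the fingers, so the tip is inside it. I'll centre by 3 mm and lift gently.

Request:
play_rows(
  increments=[
    [0.2,-0.2,-0.2,0],
    [0.4,-0.3,-0.4,0],
    [0.6,-0.3,-0.6,0],
    [0.6,-0.3,-0.6,0],
  ],
)

```text
t: 17.22
tool_pos: [0.5807, -0.1077, 0.1219]
eef_rot: [[-0.005, 1.0, 0.027], [0.728, -0.015, 0.685], [0.685, 0.023, -0.728]]
ft_force: [-0.3, -1.1, -5.1]
opening: 0.0004
finger_force: 2.5
```

Request:
play_rows(
  increments=[
    [0.2,0,-0.2,0],
    [0.4,0,-0.4,0],
    [0.4,0,-0.4,0],
  ],
)

```text
t: 17.47
tool_pos: [0.5808, -0.1074, 0.1278]
eef_rot: [[-0.006, 1.0, 0.027], [0.728, -0.015, 0.685], [0.685, 0.024, -0.728]]
ft_force: [-1.0, -4.1, -6.3]
opening: 0.0001
finger_force: 3.5
```

Request:
play_rows(
  increments=[
    [0.2,0,-0.2,0],
    [0.4,0,-0.4,0],
    [0.4,0,-0.4,0],
  ],
)

```text
t: 17.72
tool_pos: [0.5807, -0.1072, 0.1334]
eef_rot: [[-0.006, 1.0, 0.028], [0.729, -0.015, 0.685], [0.685, 0.024, -0.728]]
ft_force: [-1.2, -4.6, -8.1]
opening: 0.0001
finger_force: 4.0
```

Request:
play_rows(
  increments=[
    [0.2,0,-0.2,0],
    [0.4,0,-0.4,0],
    [0.6,0,-0.6,0],
    [0.6,0,-0.6,0],
    [0.6,0,-0.6,0],
  ],
)

```text
t: 18.13
tool_pos: [0.5805, -0.1071, 0.1415]
eef_rot: [[-0.005, 1.0, 0.028], [0.729, -0.015, 0.685], [0.685, 0.024, -0.728]]
ft_force: [0.7, -6.4, -7.8]
opening: 0.0002
finger_force: 4.6
```

```bash
python3 - <<'E'
from h import *
o=get_obs();print(o["t"],o["tool_pos"],o["ft_force"])
s=imaging.snapshot("scene")
a=s["img"][230:350,200:360,::-1]
cv2.imwrite("pics/lift.png",cv2.resize(a,None,fx=5,fy=5,interpolation=cv2.INTER_CUBIC))
E
```

```text
18.1333 [ 0.58045969 -0.10713947  0.14148273] [ 0.74822388 -6.35919849 -7.79700157]
```

View pics/lift.png

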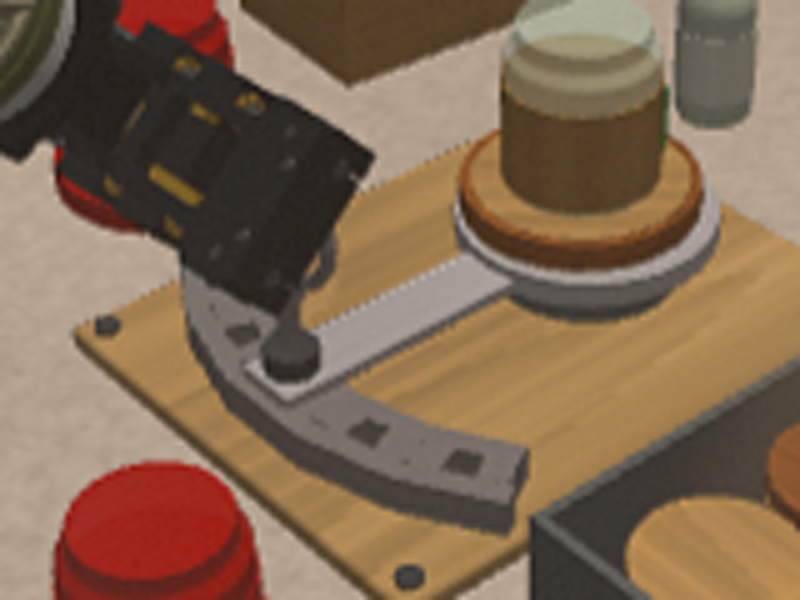

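The pin is up: its boss is visible at (290,350) and the vertical force is about 7.8 N, which puts it roughly 20 mm high. I'll add 2 mm and swing the first half towards the cone box.

Request:
play_rows(
  increments=[
    [0.15,0,-0.15,0],
    [0.17,-0.2,-0.15,0],
    [0.2,-0.5,-0.15,0],
    [0.22,-0.9,-0.13,0],
    [0.25,-1.3,-0.1,0],
    [0.28,-1.7,-0.07,0],
    [0.32,-2,-0.05,0],
    [0.35,-2.2,-0.03,0],
    [0.35,-2.2,-0.03,0],
  ],
)

```text
t: 18.93
tool_pos: [0.5582, -0.1057, 0.1434]
eef_rot: [[-0.004, 1.0, 0.028], [0.73, -0.016, 0.683], [0.683, 0.024, -0.73]]
ft_force: [-0.7, -13.6, -7.8]
opening: 0.0004
finger_force: 7.6
```

```bash
python3 - <<'E'
from h import *
o=get_obs();print(o["t"],o["tool_pos"],o["ft_force"])
s=imaging.snapshot("scene")
a=s["img"][230:350,200:360,::-1]
cv2.imwrite("pics/mid.png",cv2.resize(a,None,fx=5,fy=5,interpolation=cv2.INTER_CUBIC))
E
```

```text
18.9333 [ 0.55817257 -0.10573502  0.14339349] [ -0.72863185 -13.62499958  -7.7737984 ]
```

View pics/mid.png

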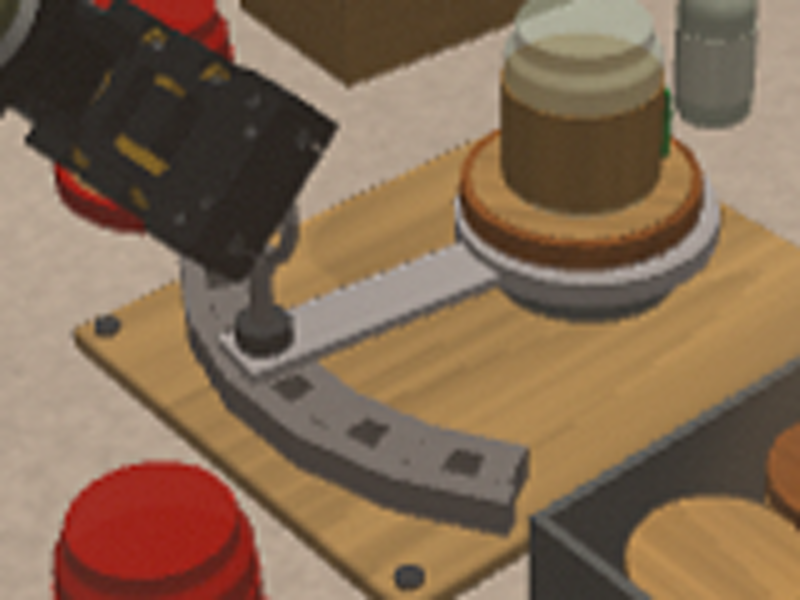

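The arm has left the middle hole, which is visible at (293,385), and the pin rides clear. The inward push has grown to 13 N, so I'll ease back 2 mm while doing the second half.

Request:
play_rows(
  increments=[
    [-0.08,0,-0.2,0],
    [-0.05,-0.3,-0.18,0],
    [0,-0.7,-0.12,0],
    [0.07,-1.1,-0.06,0],
    [0.14,-1.5,0,0],
    [0.22,-1.8,0.05,0],
    [0.3,-2,0.08,0],
    [0.34,-2.15,0.11,0],
    [0.34,-2.15,0.11,0],
  ],
)

```text
t: 19.73
tool_pos: [0.5366, -0.1023, 0.1444]
eef_rot: [[-0.004, 1.0, 0.028], [0.731, -0.016, 0.683], [0.683, 0.023, -0.73]]
ft_force: [-4.0, -15.2, -8.5]
opening: 0.0003
finger_force: 8.2
```

```bash
python3 - <<'E'
from h import *
o=get_obs();print(o["t"],o["tool_pos"],o["ft_force"])
s=imaging.snapshot("scene")
a=s["img"][230:350,200:360,::-1]
cv2.imwrite("pics/end.png",cv2.resize(a,None,fx=5,fy=5,interpolation=cv2.INTER_CUBIC))
E
```

```text
19.7333 [ 0.53660595 -0.10230012  0.14439244] [ -3.98550475 -15.19284755  -8.50562608]
```

View pics/end.png

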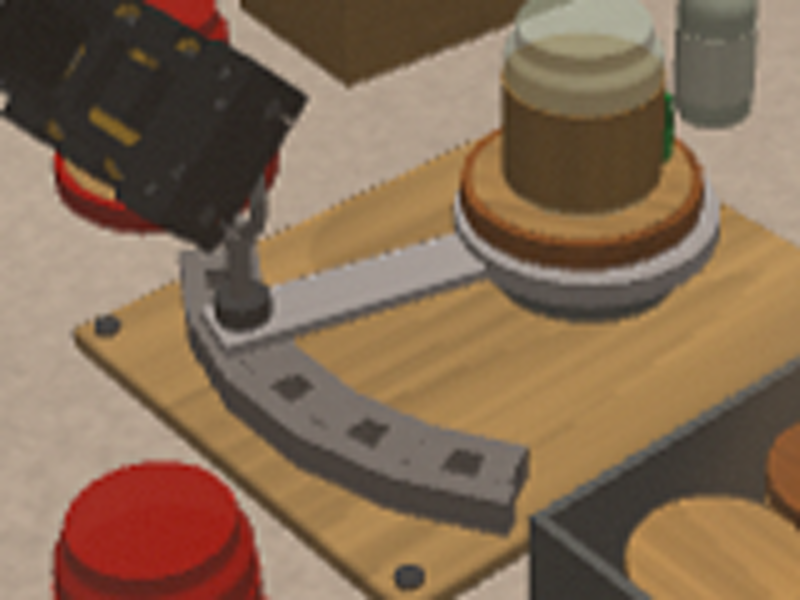

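```bash
python3 - <<'E'
from h import *
np.set_printoptions(precision=2,suppress=True)
s=imaging.snapshot("scene")
piv=np.array([.591,.082]);a0=np.radians(-93.2)
def pt(ph,r,w,z):
    a=a0-ph; u=np.array([np.cos(a),np.sin(a)]);n=np.array([-u[1],u[0]])
    return [*(piv+r*u+w*n),z]
for ph in(0,.131,.22,.24,.262,.28):
    P=proj(s,[pt(ph,.188,.016,.041),pt(ph,.17,0,.05),pt(ph,.08,.016,.041)]);print(ph,(P-[200,230])*5)
# measured bar right edge in crop: line fit of bright arm top colour
g=s["img"][230:350,200:360].astype(float)
gray=cv2.cvtColor(s["img"],cv2.COLOR_RGB2GRAY);sat=s["img"].max(2).astype(int)-s["img"].min(2)
m=((gray>135)&(sat<30)).astype('uint8')[275:305,236:300]
for r in range(0,30,2): print(r+275,np.flatnonzero(m[r])[[0,-1]]+236 if m[r].any() else '')
E
```

```text
0 [[287.96 396.43]
 [298.96 343.43]
 [486.54 293.12]]
0.131 [[252.24 368.74]
 [270.74 317.86]
 [468.65 283.59]]
0.22 [[232.27 348.71]
 [255.45 299.61]
 [457.9  276.41]]
0.24 [[228.27 344.1 ]
 [252.45 295.43]
 [455.65 274.73]]
0.262 [[224.08 339.  ]
 [249.34 290.82]
 [453.25 272.85]]
0.28 [[220.81 334.79]
 [246.94 287.02]
 [451.35 271.29]]
275 [292 293]
277 [289 294]
279 [282 297]
281 [276 299]
283 [269 296]
285 [262 290]
287 [255 284]
289 [255 277]
291 [241 270]
293 [242 264]
295 [243 257]
297 [244 250]
299 
301 
303
```

```bash
cat > ang.py <<'E'
from h import *
from scipy.optimize import brentq
piv=np.array([.591,.082]);a0=np.radians(-93.2)
def pt(ph,r,w,z=.041):
    a=a0-ph; u=np.array([np.cos(a),np.sin(a)]);n=np.array([-u[1],u[0]])
    return [*(piv+r*u+w*n),z]
def angle(img,s):
    # match bright bar mask by rendering the polygon of the bar's free part (r .085-.150)
    gray=cv2.GaussianBlur(cv2.cvtColor(img,cv2.COLOR_RGB2GRAY),(0,0),0.7).astype(float)
    best=[]
    for ph in np.arange(-.1,.4,.004):
        sc=0
        for r in np.linspace(.095,.15,30):
            P=proj(s,[pt(ph,r,.012),pt(ph,r,.020),pt(ph,r,-.012),pt(ph,r,-.020)]).astype(np.float32)
            v=cv2.remap(gray,P[:,0].reshape(1,-1),P[:,1].reshape(1,-1),cv2.INTER_LINEAR)[0]
            sc+=v[0]-v[1]   # near edge: bright inside, dark outside
        best.append((sc,ph))
    return max(best)
E
python3 - <<'E'
from ang import *
s=imaging.snapshot("scene")
i0=cv2.imread("pics/scene0.png")[:,:,::-1].copy()
print(angle(i0,s),angle(s["img"],s))
for n in("lift","mid","end"):
    f=i0.copy();f[230:350,200:360]=cv2.resize(cv2.imread(f"pics/{n}.png"),(160,120),interpolation=cv2.INTER_AREA)[:,:,::-1];print(n,angle(f,s))
E
```

```text
(np.float64(1553.576171875), np.float64(0.00800000000000009)) (np.float64(1539.390625), np.float64(0.2440000000000003))
lift (np.float64(1536.7783203125), np.float64(0.00800000000000009))
mid (np.float64(1523.49609375), np.float64(0.1320000000000002))
end (np.float64(1493.3095703125), np.float64(0.2480000000000003))
```

The arm angle measures about 0.238 rad, so about 4 mm is still missing. I'll move on a little.

Request:
play_rows(
  increments=[
    [0,-0.2,0,0],
    [0,-0.4,0,0],
    [0,-0.4,0,0],
  ],
)

```text
t: 20.13
tool_pos: [0.5326, -0.1016, 0.1443]
eef_rot: [[-0.005, 1.0, 0.027], [0.73, -0.015, 0.684], [0.684, 0.023, -0.729]]
ft_force: [-4.1, -11.4, -7.7]
opening: 0.0
finger_force: 6.8
```

```bash
python3 - <<'E'
from ang import *
o=get_obs();print(o["t"],o["tool_pos"],o["ft_force"])
s=imaging.snapshot("scene");print(angle(s["img"],s)[1]-.008)
E
```

```text
20.1333 [ 0.53255757 -0.10162898  0.14431819] [ -4.12767522 -11.43319325  -7.73315691]
0.26000000000000034
```

Request:
play_rows(
  increments=[
    [-0.2,0,0.2,0],
    [-0.4,0,0.4,0],
    [-0.6,0,0.6,0],
    [-0.6,0,0.6,0],
  ],
)

```text
t: 20.52
tool_pos: [0.5329, -0.1017, 0.1355]
eef_rot: [[-0.005, 1.0, 0.027], [0.729, -0.015, 0.684], [0.684, 0.023, -0.729]]
ft_force: [-3.0, -11.4, -7.0]
opening: 0.0008
finger_force: 6.4
```

```bash
python3 - <<'E'
from ang import *
o=get_obs();print(o["t"],o["tool_pos"],o["ft_force"])
s=imaging.snapshot("scene");print(angle(s["img"],s)[1]-.008)
E
```

```text
20.5167 [ 0.53286234 -0.10174893  0.13550201] [ -3.01099074 -11.44456982  -7.04775695]
0.25600000000000034
```

Request:
play_rows(
  increments=[
    [-0.2,0,0.2,0],
    [-0.4,0,0.4,0],
    [-0.6,0,0.6,0],
    [-0.8,0,0.8,0],
    [-0.8,0,0.8,0],
  ],
)

```text
t: 20.98
tool_pos: [0.5332, -0.1019, 0.1244]
eef_rot: [[-0.005, 1.0, 0.027], [0.729, -0.015, 0.684], [0.684, 0.023, -0.729]]
ft_force: [-2.3, -10.2, -5.8]
opening: 0.0003
finger_force: 5.7
```

Request:
play_rows(
  increments=[
    [-0.2,0,0.2,0],
    [-0.4,0,0.4,0],
    [-0.6,0,0.6,0],
    [-0.8,0,0.8,0],
    [-0.8,0,0.8,0],
  ],
)

```text
t: 21.4
tool_pos: [0.5337, -0.1007, 0.1138]
eef_rot: [[-0.006, 1.0, 0.027], [0.727, -0.014, 0.687], [0.687, 0.024, -0.726]]
ft_force: [-0.1, -0.2, -0.4]
opening: 0.0001
finger_force: 0.0
```

```bash
python3 - <<'E'
from ang import *
o=get_obs();print(o["t"],o["tool_pos"],o["ft_force"])
s=imaging.snapshot("scene");print(angle(s["img"],s)[1]-.008)
E
```

```text
21.4 [ 0.53374926 -0.10073267  0.11381028] [-0.0993267  -0.233819   -0.39583883]
0.25200000000000033
```

Contact ended only at the home height, so the pin has dropped in, and the arm is at about 0.25 rad. I'll withdraw outward and then go up.

Request:
play_rows(
  increments=[
    [-0.5,-0.2,-0.5,0],
    [-1.1,-0.4,-1.1,0],
    [-1.8,-0.6,-1.7,0],
    [-2.6,-0.9,-2.5,0],
    [-3.4,-1.1,-3.3,0],
    [-4.2,-1.4,-4,0],
    [-5.2,-1.6,-5,0],
    [-5.2,-1.6,-5,0],
  ],
)

```text
t: 22.12
tool_pos: [0.5163, -0.1759, 0.1138]
eef_rot: [[-0.004, 1.0, 0.029], [0.728, -0.017, 0.685], [0.685, 0.024, -0.728]]
ft_force: [0.8, -0.6, 0.0]
opening: 0.0008
finger_force: 0.0
```

Request:
play_rows(
  increments=[
    [1.5,0,-1.6,0],
    [3.5,0,-3.7,0],
    [5.5,0,-5.8,0],
    [7.5,0,-8,0],
    [9,0,-9.5,0],
    [10.3,0,-10.9,0],
    [10.3,0,-10.9,0],
    [10.3,0,-10.9,0],
  ],
)

```text
t: 22.78
tool_pos: [0.5131, -0.1729, 0.2638]
eef_rot: [[-0.006, 1.0, 0.027], [0.728, -0.014, 0.685], [0.685, 0.024, -0.728]]
ft_force: [0.1, 0.1, -1.2]
opening: 0.0006
finger_force: 0.0
```

```bash
python3 - <<'E'
from ang import *
np.set_printoptions(precision=3,suppress=True)
o=get_obs();print(o["t"],o["tool_pos"],o["ft_force"])
s=imaging.snapshot("scene");print(angle(s["img"],s)[1]-.008)
a=np.radians(-93.2)-.256
rc=[.591+.17*np.cos(a),.082+.17*np.sin(a)]
for n in("scene","wrist"):
    o=get_obs();s=imaging.snapshot(n)
    print(n,[np.round(r["at"]) for r in imaging.look_for("ring_centre",s)[:2]],"home/14mm up",proj(s,[[*rc,.097],[*rc,.111]],o))
    if n=="wrist": cv2.imwrite("pics/fin.png",s["img"][:,:,::-1])
    i=s["img"]
E
```

```text
22.7833 [ 0.513 -0.173  0.264] [ 0.117  0.108 -1.19 ]
0.25200000000000033
scene [array([240., 272.])] home/14mm up [[248.688 270.554]
 [248.274 265.062]]
wrist [array([336., 261.])] home/14mm up [[337.695 267.219]
 [338.887 261.382]]
```

```bash
python3 - <<'E'
from ang import *
s=imaging.snapshot("scene")
i0=cv2.imread("pics/scene0.png")[:,:,::-1].copy()
def fit(img,ph):
    sat=(img.max(2).astype(float)-img.min(2))
    sat=cv2.GaussianBlur(sat,(0,0),.6); out=[]
    for l in np.arange(-.006,.024,.001):
        v=[]
        for R in(.031,.020,.040):
            t=np.radians(np.arange(-60,241,4))
            P=proj(s,[pt(ph,.17,R*np.cos(k),.097+l+R*np.sin(k)) for k in t]).astype(np.float32)
            v.append(cv2.remap(sat,P[:,0].reshape(1,-1),P[:,1].reshape(1,-1),1).mean())
        out.append((v[1]+v[2]-2*v[0],round(l,3)))
    return sorted(out)[::-1][:3]
print(fit(i0,.008)); print(fit(s["img"],.26))
f=i0.copy();f[230:350,200:360]=cv2.resize(cv2.imread("pics/end.png"),(160,120),interpolation=cv2.INTER_AREA)[:,:,::-1];print("raised",fit(f,.248))
o=get_obs();print(o["t"])
E
```

```text
[(np.float64(38.4290889244008), np.float64(-0.006)), (np.float64(38.0818273523385), np.float64(-0.005)), (np.float64(37.37058525747244), np.float64(-0.004))]
[(np.float64(-4.095253085135923), np.float64(0.023)), (np.float64(-5.917118959937241), np.float64(0.022)), (np.float64(-6.573585209205731), np.float64(0.002))]
raised [(np.float64(2.0634770770404245), np.float64(0.023)), (np.float64(1.0397097734555771), np.float64(0.022)), (np.float64(-0.2045410228682485), np.float64(0.021))]
23.0833
```

```bash
python3 - <<'E'
from ang import *
import pickle
def fit(s,o,ph):
    g=cv2.GaussianBlur(cv2.cvtColor(s["img"],cv2.COLOR_RGB2GRAY).astype(np.float32),(0,0),.7); out=[]
    t=np.radians(np.arange(-50,231,4))
    for dph in np.arange(-.03,.031,.006):
      for dr in (-.006,-.003,0,.003):
        for l in np.arange(-.006,.024,.002):
            v=[]
            for R in(.031,.023,.039):
                P=proj(s,[pt(ph+dph,.17+dr,R*np.cos(k),.097+l+R*np.sin(k)) for k in t],o).astype(np.float32)
                v.append(cv2.remap(g,P[:,0].reshape(1,-1),P[:,1].reshape(1,-1),1)[0])
            out.append((np.minimum(v[1]+v[2]-2*v[0],120).mean(),round(ph+dph,3),dr,round(l,3)))
    return sorted(out)[::-1][:4]
s,o=pickle.load(open("w1.pkl","rb"));print(fit(s,o,0))
o=get_obs();s=imaging.snapshot("wrist");print(fit(s,o,.256))
E
```

```text
[(np.float32(100.480675), np.float64(-0.0), 0.003, np.float64(-0.006)), (np.float32(98.48582), np.float64(-0.006), 0.003, np.float64(-0.006)), (np.float32(98.14083), np.float64(0.006), 0.003, np.float64(-0.006)), (np.float32(89.63459), np.float64(-0.012), 0.003, np.float64(-0.006))]
[(np.float32(69.79886), np.float64(0.262), 0.003, np.float64(0.0)), (np.float32(69.188896), np.float64(0.268), 0.003, np.float64(0.0)), (np.float32(69.1453), np.float64(0.256), 0.003, np.float64(0.0)), (np.float32(68.75305), np.float64(0.262), 0.003, np.float64(0.002))]
```

The pin is home: contact ended about 22 mm below the raised position, and the ring fit gives the new hole at 0.26 rad. The arm is clear, so I'll hand in.

```bash
python3 -c "
from plant import manip;print(manip.close_job())"
```

```text
the job is handed in; nothing more can be done
None
```

I lifted the pin by its ring, swung the turntable one hole towards the pine-cone box and let the pin down in the new hole. I then withdrew the arm clear and handed the job in; no verdict came back, and I did not measure the lantern's position at the end.

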